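# Shut and latch the dessert carrier

### The job

The takeaway desserts are packed in the cream carrier box: tip its open lid forward until it is fully shut, and only then press each of the two steel latch levers on its front down past centre so that it snaps flat against the box and locks. Do it all by pushing with the fingertips: grasp or lift nothing, leave the box standing where it is, and do not disturb the cups in it, the rubber stamp, the pile of loyalty cards or the dessert cup on its coaster.

Things in the scene. Friction and masses are not known exactly. Their poses are not given: they have to be found in the camera images.
- carrier: cream dessert carrier box, 130 mm deep (x) x 240 wide (y) x 104 high to its rim, open on top, 1.9 to 2.9 kg, loose on the counter; origin at the centre of its underside. -x side: front, towards the robot, with the two latches; +x: back, with the lid's hinge; +y: left end; z up. A steel handle stands 17 mm out at each end. Two dessert cups stand inside, below the rim.
- lid (a joint): angle of the lid, rad: 0 = fully shut on the rim, grows as it opens, 1.57 = upright, 2.0 = stop leaning back. Starts open at 1.6 to 1.8. The axis runs along the box's y. Friction holds it where it is left between about 1.3 and 1.8; pushed forward below about 1.2 it sinks shut by itself, damped, in some 2 s. 1 to 2 N near its free edge moves it.
- lid_edge (a point): middle of the lid's free edge (at the front when shut), half-way through its thickness. The lid is a 9 mm plate, 141 mm from hinge axis to this edge, 248 mm wide, with a panel raised 7.5 mm on its outer side; standing open, that side looks to the back, away from the robot. Axes: x from free edge to hinge, y the box's y, z out of the outer side.
- lid_hinge (a point): middle of the lid's hinge axis, 70 mm behind the centre of the box, 107 mm above the counter; it turns with the lid, with axes as lid_edge.
- latch_left (a joint): angle of the left latch lever (box's +y end), rad: 0 = open, leaning out from the box front, 30 degrees above level; 0.52 = level; 2.02 = locked, pointing down flat along the box front. An over-centre spring drives it to the nearer end (0.2 N m at either end, none at centre, 1.05). Starts open, at 0. Its axis runs along the box's y.
- latch_right (a joint): the same for the right latch lever (at the box's -y end).
- latch_left_pad (a point): where to press the left lever (steel plate 30 mm wide, 65 mm long): on its upper face 52 mm from its axis; open, 56 mm out from the box front, 111 mm up. About 5 N straight down turns it; with a fingertip pressed down here to 50 mm above the counter it is past centre and snaps locked. The lever's wire bail, 43 mm wide, stands up to 35 mm out and 145 mm high: keep the finger outside it.
- latch_right_pad (a point): the same point on the right lever.
- latch_left_axis (a point): middle of the left lever's hinge axis: 12 mm in front of the box front, 65 mm left of the box's middle, 84 mm above the counter. As the lever goes down the bail swings in over the lid's front edge.
- latch_right_axis (a point): the same for the right lever, 65 mm right of the box's middle.
- cup_left: white dessert cup with a chocolate top, about 84 mm across and 85 mm high, standing in the left half of the box; origin at the centre of its underside. Loose, to be left alone.
- cup_right: the same, 90 mm high, in the right half of the box. Loose, to be left alone.
- stamp: bystander: rubber stamp with a turned red handle, 24x34x74 mm, standing loose on the counter to the right of the box; origin at the centre of its underside.
- cards: bystander: pile of brown loyalty cards, 60x91x8 mm, loose on the counter to the right of the stamp; origin at the centre of its underside.
- pudding_5: bystander: dark dessert cup, 78x80x80 mm, standing loose on a round wooden coaster at the back left; origin at the centre of its underside.

How it is judged:
By the outcome, as a careful person would: the job done as asked, in the order asked, and still so for the second after the job is handed in, with the robot touching nothing.
It also fails if it takes over 45 s, if anything falls off the work surface, if the arm or the gripper's body presses on something with over 40 N, if the wrist force passes 120 N, or if a joint passes its speed limit or range.

### The arm

A 7-joint arm with a two-finger parallel gripper is mounted at the origin on a cart in front of the work surface, level with it; the furniture and walls round the work are solid. World frame = base frame: x ahead of the robot, y to its left, z up, the work surface at z = 0. Lengths are in m, angles in rad, forces in N, time in s.
With the tool pointing down it reaches from about 0.375 to 0.925 m from the base axis. Payload 3.1 kg.
Tool frame: the origin (TCP) lies at the very end of the fingers, on their centre line; the grasp point (between the pads) lies 19 mm behind it; z points along the fingers, y is the line along which they close (so a half turn about z gives the same grasp; the last joint's range is limited). The gripper opens to 85 mm and grips with 20 to 120 N. Pads are 22 mm wide; open, the fingers measure 114 mm over their backs; the gripper's body (76 mm by 85 mm) begins 54 mm behind the grasp point. The pads swing forward as they close: fully open they stand 13 mm farther back than shut.
Start: joints at [-1.33, 0.383, 0.044, 1.598, -0.018, 1.161, -0.05], TCP at [0.216, 0.613, 0.231] pointing down, gripper open.
Joint ranges: [-2.61, 2.61], [-0.41, 2.15], [-1.48, 1.57], [0, 2.5], [-1.57, 4.71], [0.05, 1.97], [-2.85, 2.85]. Speed limits (rad/s): [2.79, 2.79, 3.14, 3.14, 3.14, 3.14, 3.14].

### API

Orientations are given as a unit quaternion [x, y, z, w].
In Python, from station import readout, vision, arm gives the robot as it stands.
- The arm moves only by the tool arm_command, never from a script. Its argument "targets" is a list of rows, each an object of numbers: "dx", "dy", "dz": the shift along the world's x, y, z in m; "ax", "ay", "az": the turn, a rotation vector about the world's x, y, z in rad; "claw": the opening, from 0 (shut) to 1 (fully open). In form: [{"dx": .., "dy": .., "dz": .., "ax": .., "ay": .., "az": .., "claw": ..}, ...]. A call has exactly 8 rows; each row shifts and turns the commanded pose from where the row before left it; what a row does not reach is not made up. A row lasts 1/8 s, in which the tool goes at most 62.5 mm and 10.7 degrees, less where a joint would pass 70% of its speed; a pose out of reach is approached as far as the arm can. A call is refused whole if a number of a shift passes 0.0625 or a number of a turn 0.188, either way. A call with a gripper value outside its range is refused whole. The fingers move at their own pace and stop on an object; "grip_force" is the grip in N (left out, the last holds). Time passes only in rows, so rows that do not move let the fingers close, or fill a call up. It gives the time, the measured TCP pose, the force, the opening and the grip force at its end, in the units of the state.
- readout.get_state(): the state, without advancing time (a new reading comes with each control period).
- vision.snapshot(name): name is "side" or "top"; returns a dict with "img" (480x640x3 uint8, red, green, blue), "vertical_fov" (degrees; the focal length in pixels is half the picture's height over the tangent of half this angle, whatever the lens; pixels are square), "cx", "cy" (the principal point, pixels), "distortion" ([k1, k2, p1, p2, k3] as OpenCV has them; the pictures are not rectified), "eye" and "rotation" of the camera in the world. Camera axes: x right, y down, z forward; pixel columns grow to the right and rows downward; lengths in m; the calibration is good to about 2 mm. A picture is of the moment at which its call begins. There is no depth.
- arm.job_done(): hands the job in; it is judged then, once.
The state is a dict: "time_s": time; "joints": joint angles; "dq": joint speeds; "joint_efforts": joint torques, N m; "tool_pos": TCP position; "tool_rot": TCP orientation; "ft_force": force on the tool from outside, world axes, zero at the start; "ft_torque": the same for the moment, N m; "gripper_width": finger opening in m; "finger_force": force on a finger pad.
Only numpy, scipy, OpenCV 4.12 (cv2) and the standard library are available. Lean on these libraries where they do the work, as an engineer would, in place of code of your own. Each camera call takes 0.05 s, during which the arm holds its last target. There are 200 camera calls.

## Working session

There is one attempt and no reset: what is moved stays moved. The work goes in short steps, Python scripts to look and compute and a tool call to move; the robot and the scene stay as the last step left them, time stands still between calls to the robot, and variables do not carry over. Pictures are saved under pics/ and viewed, at most 10 in all, crops included, and the job is handed in when it is done.

Besides the shell and the picture viewer there is one more tool, called after "Emit:" as a command line: name --argument value ..., lists and objects as JSON in quotes. arm_command: Moves the arm, as the interface text tells. Its arguments: {"type":"object","properties":{"targets":{"type":"array","items":{"type":"object","properties":{"dx":{"type":"number"},"dy":{"type":"number"},"dz":{"type":"number"},"ax":{"type":"number"},"ay":{"type":"number"},"az":{"type":"number"},"claw":{"type":"number"}}}},"grip_force":{"type":"number"}},"required":["targets"]}

```bash
mkdir -p pics; cat > h.py <<'E'
import numpy as np, cv2
from station import readout, vision, arm
def snap(n):
    s=vision.snapshot(n); s['R']=np.array(s['rotation']).reshape(3,3) if np.size(s['rotation'])==9 else None
    s['f']=240/np.tan(np.radians(s['vertical_fov'])/2)
    s['K']=np.array([[s['f'],0,s['cx']],[0,s['f'],s['cy']],[0,0,1]]); s['d']=np.array(s['distortion'],float); return s
def save(s,f): cv2.imwrite('pics/'+f,s['img'][:,:,::-1])
def ray(s,p):
    u=cv2.undistortPoints(np.array(p,float).reshape(-1,1,2),s['K'],s['d'])[:,0]
    return np.c_[u,np.ones(len(u))]@s['R'].T
def onz(s,p,z):
    d=ray(s,p); e=np.array(s['eye']); return e+d*((z-e[2])/d[:,2])[:,None]
def proj(s,P):
    c=(np.array(P,float).reshape(-1,3)-s['eye'])@s['R']
    return cv2.projectPoints(c,np.zeros(3),np.zeros(3),s['K'],s['d'])[0][:,0]
def tri(s1,p1,s2,p2):
    A=np.zeros((3,3));b=np.zeros(3)
    for s,p in((s1,p1),(s2,p2)):
        d=ray(s,[p])[0];d/=np.linalg.norm(d);M=np.eye(3)-np.outer(d,d);A+=M;b+=M@np.array(s['eye'])
    return np.linalg.solve(A,b)
E
python3 - <<'E'
from h import *
for n in('side','top'):
    s=snap(n);save(s,n+'0.png');print(n,s['vertical_fov'],s['cx'],s['cy'],s['d'],s['eye'],s['rotation'])
print(readout.get_state())
E
```

```text
side 42.54548458455481 320.34056584987934 239.50645835353666 [-0.08945538  0.          0.          0.          0.        ] [ 0.06594034 -0.78898844  0.95416517] [ 0.87895498 -0.26321896  0.11153531 -0.38172476]
top 52.068089066324646 315.082001269599 236.68823208475646 [0.02467553 0.         0.         0.         0.        ] [ 0.40404752 -0.00161386  1.24092027] [ 0.70845412 -0.70145425  0.06401241 -0.04423913]
{'time_s': 0.1, 'joints': array([-1.32983461,  0.38380594,  0.04384549,  1.59942567, -0.01789975,
        1.16121537, -0.04989322]), 'dq': array([ 0.00181057, -0.00253907, -0.00011785, -0.00311754, -0.00186641,
       -0.00039459,  0.00035286]), 'joint_efforts': array([ 2.99895175e-03, -4.34730220e+01,  1.02933906e+00, -2.50457400e+01,
        1.08426972e-02,  5.41965128e-03, -1.37604326e-05]), 'tool_pos': array([0.21572673, 0.61223844, 0.22997484]), 'tool_rot': array([ 1.68533344e-01,  9.85695185e-01, -1.22280445e-03, -1.40699825e-04]), 'ft_force': array([ 0.55751731,  0.59359062, -0.49168609]), 'ft_torque': array([ 0.01975862, -0.02368651, -0.04627204]), 'finger_force': 0.0, 'gripper_width': 0.08548001449231177}
```

View pics/side0.png

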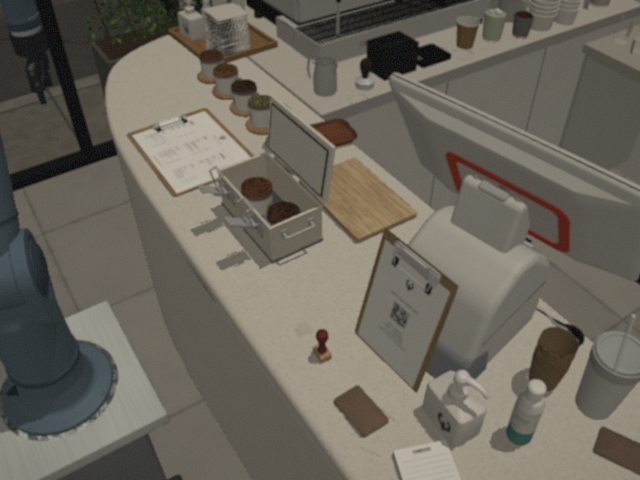

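View pics/top0.png

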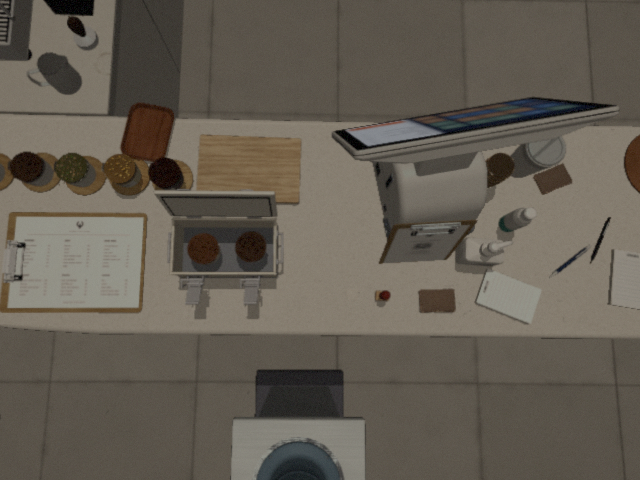

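The side view shows the box around (265,210) with its lid upright and the levers at (205,190) and (235,225). In the top view the box spans columns 173-278 and rows 222-275, with levers at (194,290) and (251,290).

```bash
sed -i "s/s\['R'\]=.*/s['R']=Rot.from_quat(s['rotation']).as_matrix()/; 1a from scipy.spatial.transform import Rotation as Rot" h.py
python3 - <<'E'
from h import *
s=snap('side');t=snap('top')
for c in(s,t): print(proj(c,[[.2157,.612,.23],[0,0,0],[.5,.2,0]]).round(), c['R'].round(2).tolist())
print(onz(t,[[173,275],[278,275]],.104),onz(t,[[194,303],[251,303]],.116))
A=s['img'][90:270,180:350];cv2.imwrite('pics/s1.png',cv2.resize(A,None,fx=4,fy=4,interpolation=2)[:600,:,::-1])
A=t['img'][175:315,150:300];cv2.imwrite('pics/t1.png',cv2.resize(A,None,fx=4,fy=4,interpolation=2)[:,:,::-1])
E
```

```text
[[ 48. 100.]
 [ 58. 387.]
 [245. 226.]] [[0.84, -0.38, 0.4], [-0.55, -0.57, 0.61], [-0.0, -0.73, -0.68]]
[[-21. 411.]
 [298. 487.]
 [221. 273.]] [[0.01, -0.99, 0.15], [-1.0, -0.01, -0.03], [0.03, -0.15, -0.99]]
[[0.48710982 0.2920396  0.104     ]
 [0.48931572 0.05212695 0.104     ]] [[0.42370547 0.2388985  0.116     ]
 [0.42460414 0.11120717 0.116     ]]
```

View pics/s1.png

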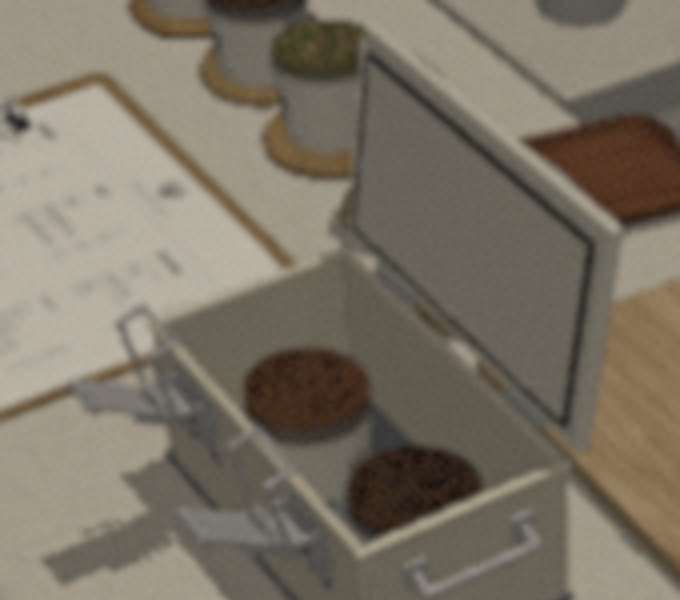

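View pics/t1.png

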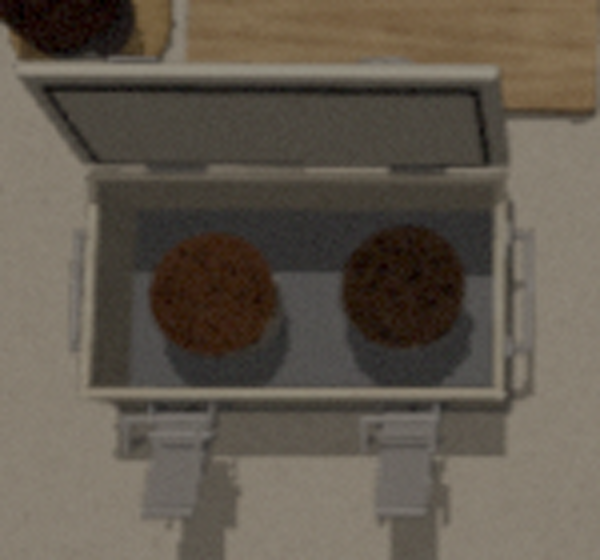

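The crops give (full-image pixels): top-view rim front corners (171.2,272.5) and (275,274.2), lid free-edge ends (154.5,191.3) and (274.5,192), lever tips (191,303.7) and (250.5,303.2). The side-view lid top corners are (271.2,98.8) and (333,147). The bails sit right by the rim at each lever.

```bash
cat > m.py <<'E'
from h import *
s=snap('side');t=snap('top')
c=onz(t,[[171.2,272.5],[275,274.2],[173,219.5],[276,220]],.104);print('rim',c.round(4).tolist())
print('lidL',tri(s,(271.2,98.8),t,(154.5,191.3)),'lidR',tri(s,(333,147),t,(274.5,192)))
print('rimFR',tri(s,(180+362/4,90+550/4),t,(275,274.2)), 'rimFL',tri(s,(180+165/4,90+322/4),t,(171.2,272.5)))
tip=onz(t,[[191,303.7],[250.5,303.2]],.118);print('tips',tip.round(4).tolist())
print('tipR tri',tri(s,(180+182/4,90+520/4),t,(150+378/4,175+513/4)))
f=(c[0]+c[1])/2;d=c[0]-c[1];print('width',np.linalg.norm(d[:2]),'yaw',np.arctan2(-d[0],d[1]),'front mid',f)
E
python3 m.py
```

```text
rim [[0.4928, 0.2964, 0.104], [0.4911, 0.0591, 0.104], [0.6164, 0.2987, 0.104], [0.6184, 0.0593, 0.104]]
lidL [0.64825601 0.30567246 0.23623906] lidR [0.6484874  0.0568078  0.24680767]
rimFR [0.49202479 0.05853949 0.10537412] rimFL [0.49519739 0.29579927 0.10256853]
tips [[0.4221, 0.2451, 0.118], [0.4241, 0.1121, 0.118]]
tipR tri [0.42426696 0.12647907 0.10932347]
width 0.23734739177221306 yaw -0.00717612289063585 front mid [0.49194701 0.17774602 0.104     ]
```

Emit:
arm_command --targets '[{"dx":0.02,"dy":-0.015,"dz":0.02,"az":0.17,"claw":0},{"dx":0.03,"dy":-0.027,"dz":0.02,"az":0.17,"claw":0},{"dx":0.03,"dy":-0.03,"dz":0.02,"claw":0},{"dx":0.03,"dy":-0.03,"dz":0.02,"claw":0},{"dx":0.03,"dy":-0.03,"dz":0.02,"claw":0},{"dx":0.03,"dy":-0.03,"dz":0.01,"claw":0},{"dx":0.03,"dy":-0.03,"dz":0,"claw":0},{"dx":0.03,"dy":-0.03,"dz":0,"claw":0}]'

```text
$.targets[0]: bad value
```

Emit:
arm_command --targets '[{"dx":0.035,"dy":-0.03,"claw":0},{"dx":0.035,"dy":-0.03,"claw":0},{"dx":0.035,"dy":-0.03,"claw":0},{"dx":0.035,"dy":-0.03,"claw":0},{"dx":0.035,"dy":-0.03,"claw":0},{"dx":0.035,"dy":-0.03,"claw":0},{"dx":0.03,"dy":-0.03,"claw":0},{"dx":0.02,"dy":-0.01,"claw":0}]'

```text
$.targets[0]: bad value
```

Emit:
arm_command --targets '[{"dx":0.02,"dy":-0.015,"dz":0.02,"ax":0,"ay":0,"az":0.17,"claw":0},{"dx":0.03,"dy":-0.027,"dz":0.02,"ax":0,"ay":0,"az":0.17,"claw":0},{"dx":0.03,"dy":-0.03,"dz":0.02,"ax":0,"ay":0,"az":0,"claw":0},{"dx":0.03,"dy":-0.03,"dz":0.02,"ax":0,"ay":0,"az":0,"claw":0},{"dx":0.03,"dy":-0.03,"dz":0.02,"ax":0,"ay":0,"az":0,"claw":0},{"dx":0.03,"dy":-0.03,"dz":0.01,"ax":0,"ay":0,"az":0,"claw":0},{"dx":0.03,"dy":-0.03,"dz":0,"ax":0,"ay":0,"az":0,"claw":0},{"dx":0.03,"dy":-0.03,"dz":0,"ax":0,"ay":0,"az":0,"claw":0}]'

```text
time_s: 1.3
tool_pos: [0.4469, 0.39, 0.3417]
tool_rot: [-0.001, 1.0, 0.0, 0.0]
ft_force: [0.8, 0.6, -0.5]
gripper_width: 0.0001
finger_force: 0.0
```

Next, to (0.705, 0.17).

Emit:
arm_command --targets '[{"dx":0.035,"dy":-0.03,"dz":0,"ax":0,"ay":0,"az":0,"claw":0},{"dx":0.035,"dy":-0.03,"dz":0,"ax":0,"ay":0,"az":0,"claw":0},{"dx":0.035,"dy":-0.03,"dz":0,"ax":0,"ay":0,"az":0,"claw":0},{"dx":0.035,"dy":-0.03,"dz":0,"ax":0,"ay":0,"az":0,"claw":0},{"dx":0.035,"dy":-0.03,"dz":0,"ax":0,"ay":0,"az":0,"claw":0},{"dx":0.035,"dy":-0.03,"dz":0,"ax":0,"ay":0,"az":0,"claw":0},{"dx":0.03,"dy":-0.03,"dz":0,"ax":0,"ay":0,"az":0,"claw":0},{"dx":0.02,"dy":-0.01,"dz":0,"ax":0,"ay":0,"az":0,"claw":0}]'

```text
time_s: 2.3
tool_pos: [0.7076, 0.1666, 0.3411]
tool_rot: [0.002, 1.0, -0.001, 0.0]
ft_force: [0.7, -0.1, 0.2]
gripper_width: 0.0001
finger_force: 0.0
```

Emit:
arm_command --targets '[{"dx":0,"dy":0,"dz":0,"ax":0,"ay":0,"az":0,"claw":0},{"dx":0,"dy":0,"dz":-0.015,"ax":0,"ay":0,"az":0,"claw":0},{"dx":0,"dy":0,"dz":-0.02,"ax":0,"ay":0,"az":0,"claw":0},{"dx":0,"dy":0,"dz":-0.02,"ax":0,"ay":0,"az":0,"claw":0},{"dx":0,"dy":0,"dz":-0.02,"ax":0,"ay":0,"az":0,"claw":0},{"dx":0,"dy":0,"dz":-0.02,"ax":0,"ay":0,"az":0,"claw":0},{"dx":0,"dy":0,"dz":-0.02,"ax":0,"ay":0,"az":0,"claw":0},{"dx":0,"dy":0,"dz":-0.01,"ax":0,"ay":0,"az":0,"claw":0}]'

```text
time_s: 3.3
tool_pos: [0.7052, 0.1708, 0.214]
tool_rot: [-0.001, 1.0, -0.0, -0.001]
ft_force: [-0.6, -0.9, -0.1]
gripper_width: -0.0001
finger_force: 0.0
```

Emit:
arm_command --targets '[{"dx":-0.01,"dy":0,"dz":0,"ax":0,"ay":0,"az":0,"claw":0},{"dx":-0.01,"dy":0,"dz":0,"ax":0,"ay":0,"az":0,"claw":0},{"dx":-0.008,"dy":0,"dz":0,"ax":0,"ay":0,"az":0,"claw":0},{"dx":-0.008,"dy":0,"dz":0,"ax":0,"ay":0,"az":0,"claw":0},{"dx":-0.008,"dy":0,"dz":0,"ax":0,"ay":0,"az":0,"claw":0},{"dx":-0.008,"dy":0,"dz":0,"ax":0,"ay":0,"az":0,"claw":0},{"dx":-0.008,"dy":0,"dz":0,"ax":0,"ay":0,"az":0,"claw":0},{"dx":-0.008,"dy":0,"dz":0,"ax":0,"ay":0,"az":0,"claw":0}]'

```text
time_s: 4.3
tool_pos: [0.6401, 0.1709, 0.2193]
tool_rot: [-0.0, 1.0, 0.001, 0.003]
ft_force: [0.9, -0.3, 8.3]
gripper_width: -0.0003
finger_force: 3.3
```

Emit:
arm_command --targets '[{"dx":-0.008,"dy":0,"dz":0,"ax":0,"ay":0,"az":0,"claw":0},{"dx":-0.008,"dy":0,"dz":0,"ax":0,"ay":0,"az":0,"claw":0},{"dx":-0.008,"dy":0,"dz":0,"ax":0,"ay":0,"az":0,"claw":0},{"dx":-0.008,"dy":0,"dz":0,"ax":0,"ay":0,"az":0,"claw":0},{"dx":-0.008,"dy":0,"dz":0,"ax":0,"ay":0,"az":0,"claw":0},{"dx":-0.008,"dy":0,"dz":0,"ax":0,"ay":0,"az":0,"claw":0},{"dx":-0.008,"dy":0,"dz":0,"ax":0,"ay":0,"az":0,"claw":0},{"dx":-0.008,"dy":0,"dz":0,"ax":0,"ay":0,"az":0,"claw":0}]'

```text
time_s: 5.3
tool_pos: [0.5732, 0.1711, 0.216]
tool_rot: [-0.001, 1.0, -0.0, -0.0]
ft_force: [0.1, -0.5, -0.1]
gripper_width: 0.0002
finger_force: 0.0
```

Emit:
arm_command --targets '[{"dx":0,"dy":0,"dz":0.02,"ax":0,"ay":0,"az":0,"claw":0},{"dx":0,"dy":0,"dz":0.02,"ax":0,"ay":0,"az":0,"claw":0},{"dx":-0.02,"dy":0.012,"dz":0.02,"ax":0,"ay":0,"az":0,"claw":0},{"dx":-0.025,"dy":0.012,"dz":0,"ax":0,"ay":-0.07,"az":0,"claw":0},{"dx":-0.025,"dy":0.012,"dz":0,"ax":0,"ay":-0.07,"az":0,"claw":0},{"dx":-0.025,"dy":0.012,"dz":0,"ax":0,"ay":-0.07,"az":0,"claw":0},{"dx":-0.025,"dy":0.012,"dz":0,"ax":0,"ay":-0.07,"az":0,"claw":0},{"dx":-0.02,"dy":0.012,"dz":0,"ax":0,"ay":-0.07,"az":0,"claw":0}]'

```text
time_s: 6.3
tool_pos: [0.4327, 0.2434, 0.2764]
tool_rot: [-0.001, 0.985, 0.0, 0.175]
ft_force: [-0.1, -0.0, 0.7]
gripper_width: 0.0002
finger_force: 0.0
```

Emit:
arm_command --targets '[{"dx":0,"dy":0,"dz":0,"ax":0,"ay":0,"az":0,"claw":0},{"dx":0,"dy":0,"dz":0,"ax":0,"ay":0,"az":0,"claw":0},{"dx":0,"dy":0,"dz":0,"ax":0,"ay":0,"az":0,"claw":0},{"dx":0,"dy":0,"dz":0,"ax":0,"ay":0,"az":0,"claw":0},{"dx":0,"dy":0,"dz":0,"ax":0,"ay":0,"az":0,"claw":0},{"dx":0,"dy":0,"dz":0,"ax":0,"ay":0,"az":0,"claw":0},{"dx":0,"dy":0,"dz":0,"ax":0,"ay":0,"az":0,"claw":0},{"dx":0,"dy":0,"dz":0,"ax":0,"ay":0,"az":0,"claw":0}]'

```text
time_s: 7.3
tool_pos: [0.434, 0.2431, 0.2762]
tool_rot: [-0.001, 0.985, -0.0, 0.174]
ft_force: [0.9, -0.8, -0.4]
gripper_width: 0.0001
finger_force: 0.0
```

```bash
python3 - <<'E'
from h import *
s=snap('side');t=snap('top')
A=cv2.resize(s['img'][90:290,170:370],None,fx=2,fy=3,interpolation=2);A=cv2.resize(s['img'][90:280,170:360],(400,400),interpolation=2)
B=cv2.resize(t['img'][160:350,130:320],(400,400),interpolation=2)
cv2.imwrite('pics/c2.png',np.hstack([A,B])[:,:,::-1]); q=readout.get_state(); print(q['joints'].round(2),q['tool_pos'])
E
```

```text
[-0.86 -0.13  0.11  2.12  0.32  0.91  0.65] [0.43396679 0.24309336 0.27625845]
```

View pics/c2.png

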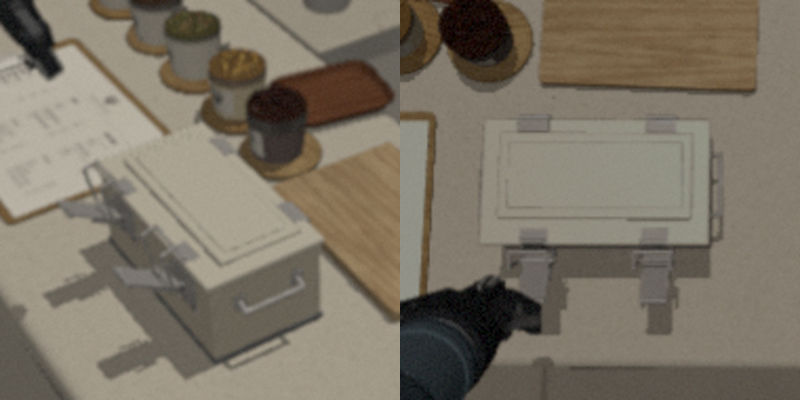

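The lid lies down on the rim (top-view front edge from (168,275.4) to (277.7,277.3)), both levers are open, the bails stand clear and the finger is above the left lever. I'll check the lid edge height and box position.

```bash
python3 - <<'E'
from h import *
s=snap('side');t=snap('top')
print(tri(s,(269.75,224.4),t,(277.7,277.3)),onz(t,[[168,275.4],[277.7,277.3]],.11))
print(proj(t,[[.436,.243,.111],[.436,.113,.111]]))
A=s['img'][150:270,190:330];cv2.imwrite('pics/c3.png',cv2.resize(A,None,fx=5,fy=5,interpolation=2)[:,:,::-1])
E
```

```text
[0.48516283 0.05069399 0.12285288] [[0.48566285 0.30169233 0.11      ]
 [0.48358424 0.05242741 0.11      ]]
[[192.90170604 297.54658542]
 [250.57149356 297.97538935]]
```

View pics/c3.png

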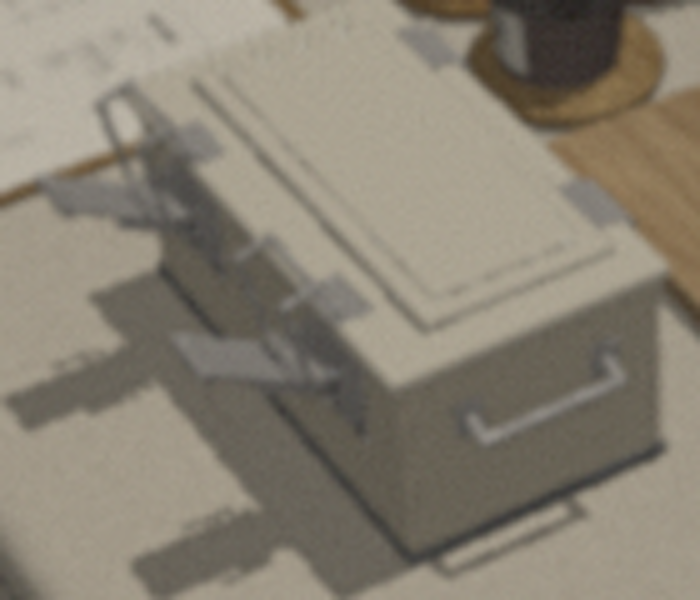

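The lid is flush with the rim with no visible gap, and its front-right top corner is at side pixel (269,227.6). I'll compare that with where a shut lid should appear.

```bash
python3 - <<'E'
from h import *
s=snap('side')
print(proj(s,[[.485,.0535,.1115],[.485,.0535,.1165]]), tri(s,(269,227.6),snap('top'),(277.7,277.3)))
E
```

```text
[[268.01429803 227.99993355]
 [267.86053332 226.17771842]] [0.48469116 0.05162482 0.11387612]
```

Emit:
arm_command --targets '[{"dx":0,"dy":0,"dz":-0.02,"ax":0,"ay":0,"az":0,"claw":0},{"dx":0,"dy":0,"dz":-0.03,"ax":0,"ay":0,"az":0,"claw":0},{"dx":0,"dy":0,"dz":-0.03,"ax":0,"ay":0,"az":0,"claw":0},{"dx":0,"dy":0,"dz":-0.03,"ax":0,"ay":0,"az":0,"claw":0},{"dx":0,"dy":0,"dz":-0.02,"ax":0,"ay":0,"az":0,"claw":0},{"dx":0,"dy":0,"dz":-0.015,"ax":0,"ay":0,"az":0,"claw":0},{"dx":0,"dy":0,"dz":-0.01,"ax":0,"ay":0,"az":0,"claw":0},{"dx":0,"dy":0,"dz":-0.01,"ax":0,"ay":0,"az":0,"claw":0}]'

```text
time_s: 8.6
tool_pos: [0.4352, 0.244, 0.112]
tool_rot: [-0.001, 0.985, 0.001, 0.175]
ft_force: [-1.3, -0.3, 5.2]
gripper_width: -0.0001
finger_force: 1.9
```

Emit:
arm_command --targets '[{"dx":0,"dy":0,"dz":-0.01,"ax":0,"ay":0,"az":0,"claw":0},{"dx":0,"dy":0,"dz":-0.01,"ax":0,"ay":0,"az":0,"claw":0},{"dx":0,"dy":0,"dz":-0.01,"ax":0,"ay":0,"az":0,"claw":0},{"dx":0,"dy":0,"dz":-0.01,"ax":0,"ay":0,"az":0,"claw":0},{"dx":0,"dy":0,"dz":-0.01,"ax":0,"ay":0,"az":0,"claw":0},{"dx":0,"dy":0,"dz":-0.01,"ax":0,"ay":0,"az":0,"claw":0},{"dx":0,"dy":0,"dz":-0.005,"ax":0,"ay":0,"az":0,"claw":0},{"dx":0,"dy":0,"dz":0,"ax":0,"ay":0,"az":0,"claw":0}]'

```text
time_s: 9.6
tool_pos: [0.4334, 0.2424, 0.0454]
tool_rot: [-0.001, 0.985, -0.001, 0.173]
ft_force: [0.5, 0.0, 0.0]
gripper_width: -0.0001
finger_force: 0.0
```

Emit:
arm_command --targets '[{"dx":0,"dy":0,"dz":0.02,"ax":0,"ay":0,"az":0,"claw":0},{"dx":0,"dy":0,"dz":0.04,"ax":0,"ay":0,"az":0,"claw":0},{"dx":0,"dy":0,"dz":0.04,"ax":0,"ay":0,"az":0,"claw":0},{"dx":0,"dy":0,"dz":0.03,"ax":0,"ay":0,"az":0,"claw":0},{"dx":0,"dy":-0.035,"dz":0,"ax":0,"ay":0,"az":0,"claw":0},{"dx":0,"dy":-0.035,"dz":0,"ax":0,"ay":0,"az":0,"claw":0},{"dx":0,"dy":-0.035,"dz":0,"ax":0,"ay":0,"az":0,"claw":0},{"dx":0,"dy":-0.025,"dz":0,"ax":0,"ay":0,"az":0,"claw":0}]'

```text
time_s: 10.6
tool_pos: [0.4337, 0.1113, 0.1764]
tool_rot: [0.0, 0.985, -0.0, 0.174]
ft_force: [-0.1, 0.5, 0.6]
gripper_width: 0.0002
finger_force: 0.0
```

```bash
python3 - <<'E'
from h import *
s=snap('side');t=snap('top')
A=cv2.resize(s['img'][120:270,190:340],(400,400),interpolation=2)
B=cv2.resize(t['img'][190:340,150:300],(400,400),interpolation=2)
cv2.imwrite('pics/c4.png',np.hstack([A,B])[:,:,::-1]); q=readout.get_state(); print(q['joints'].round(2),q['tool_pos'])
E
```

```text
[-0.71 -0.15  0.24  2.36  0.33  0.63  0.87] [0.43339692 0.11001809 0.17599094]
```

View pics/c4.png

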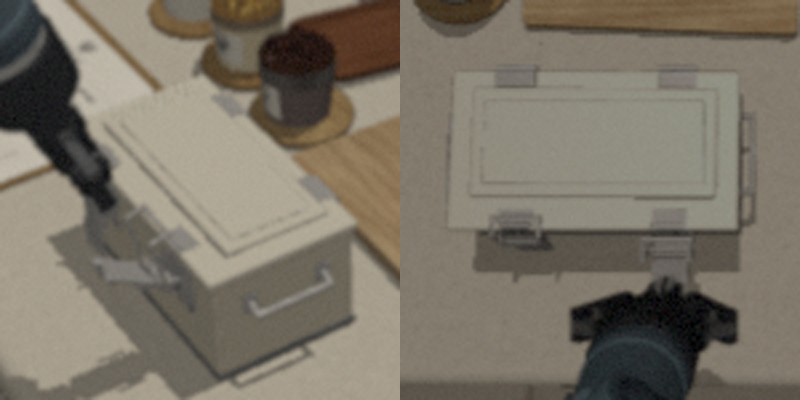

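The left lever is locked flat, its bail is over the lid edge at (515,228) in the top crop, the box has not moved and the finger is over the right lever. Pressing the right one.

Emit:
arm_command --targets '[{"dx":0,"dy":0.001,"dz":-0.02,"ax":0,"ay":0,"az":0,"claw":0},{"dx":0,"dy":0.001,"dz":-0.02,"ax":0,"ay":0,"az":0,"claw":0},{"dx":0,"dy":0,"dz":-0.01,"ax":0,"ay":0,"az":0,"claw":0},{"dx":0,"dy":0,"dz":-0.01,"ax":0,"ay":0,"az":0,"claw":0},{"dx":0,"dy":0,"dz":-0.01,"ax":0,"ay":0,"az":0,"claw":0},{"dx":0,"dy":0,"dz":-0.01,"ax":0,"ay":0,"az":0,"claw":0},{"dx":0,"dy":0,"dz":-0.01,"ax":0,"ay":0,"az":0,"claw":0},{"dx":0,"dy":0,"dz":-0.005,"ax":0,"ay":0,"az":0,"claw":0}]'

```text
time_s: 11.7
tool_pos: [0.4343, 0.1157, 0.0808]
tool_rot: [-0.001, 0.985, 0.0, 0.174]
ft_force: [-0.3, 2.2, 2.9]
gripper_width: 0.0002
finger_force: 1.4
```

```bash
python3 -c "
from h import *
q=readout.get_state(); print(q['joints'].round(2),q['tool_pos'])"
```

```text
[-0.71  0.07  0.25  2.43  0.4   0.35  0.75] [0.43427767 0.11566089 0.08084086]
```

Emit:
arm_command --targets '[{"dx":0,"dy":-0.001,"dz":-0.008,"ax":0,"ay":0,"az":0,"claw":0},{"dx":0,"dy":-0.001,"dz":-0.008,"ax":0,"ay":0,"az":0,"claw":0},{"dx":0,"dy":0,"dz":-0.008,"ax":0,"ay":0,"az":0,"claw":0},{"dx":0,"dy":0,"dz":-0.006,"ax":0,"ay":0,"az":0,"claw":0},{"dx":0,"dy":0,"dz":-0.005,"ax":0,"ay":0,"az":0,"claw":0},{"dx":0,"dy":0,"dz":0,"ax":0,"ay":0,"az":0,"claw":0},{"dx":0,"dy":0,"dz":0,"ax":0,"ay":0,"az":0,"claw":0},{"dx":0,"dy":0,"dz":0,"ax":0,"ay":0,"az":0,"claw":0}]'

```text
time_s: 12.7
tool_pos: [0.4343, 0.1132, 0.0466]
tool_rot: [-0.001, 0.985, 0.0, 0.174]
ft_force: [0.0, 0.4, -0.2]
gripper_width: -0.0001
finger_force: 0.0
```

Emit:
arm_command --targets '[{"dx":0,"dy":0,"dz":0.02,"ax":0,"ay":0,"az":0,"claw":0},{"dx":0,"dy":0,"dz":0.03,"ax":0,"ay":0,"az":0,"claw":0},{"dx":0,"dy":0,"dz":0.03,"ax":0,"ay":0,"az":0,"claw":0},{"dx":0,"dy":0,"dz":0.03,"ax":0,"ay":0,"az":0,"claw":0},{"dx":0,"dy":0,"dz":0.03,"ax":0,"ay":0,"az":0,"claw":0},{"dx":0,"dy":0,"dz":0.03,"ax":0,"ay":0,"az":0,"claw":0},{"dx":0,"dy":0,"dz":0.02,"ax":0,"ay":0,"az":0,"claw":0},{"dx":0,"dy":0,"dz":0,"ax":0,"ay":0,"az":0,"claw":0}]'

```text
time_s: 13.7
tool_pos: [0.4352, 0.1137, 0.2384]
tool_rot: [-0.0, 0.984, 0.001, 0.176]
ft_force: [-0.5, 0.1, 0.2]
gripper_width: -0.0
finger_force: 0.0
```

```bash
python3 - <<'E'
from h import *
s=snap('side');t=snap('top')
A=cv2.resize(s['img'][120:270,190:340],(400,400),interpolation=2)
B=cv2.resize(t['img'][190:340,150:300],(400,400),interpolation=2)
cv2.imwrite('pics/c5.png',np.hstack([A,B])[:,:,::-1]); print(readout.get_state()['tool_pos'])
E
```

```text
[0.43349896 0.11281609 0.23563053]
```

View pics/c5.png

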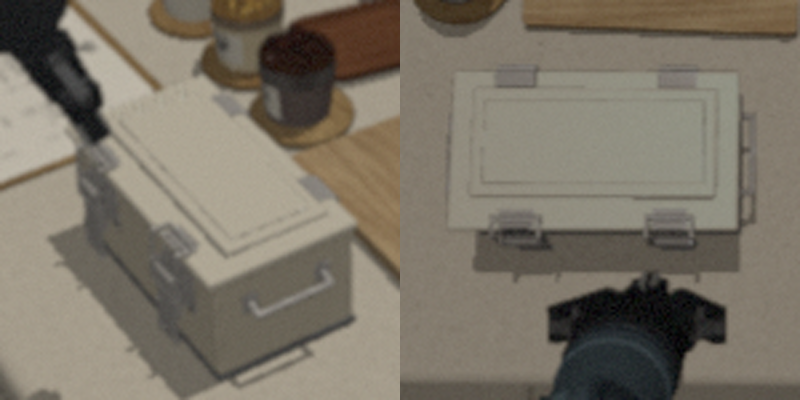

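Both levers lie flat against the front, with both bails over the lid edge at (515,228) and (670,228) in the top crop. The box is in place and the robot is clear.

```bash
python3 -c "
from station import arm
print(arm.job_done())"
```

```text
the job is handed in; nothing more can be done
None
```

The lid is shut, both latches are snapped flat and locked, in that order, the box has not moved, nothing else was touched, and I handed the job in at about 14 s of the 45 s allowed.

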